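# Photo corner: set the light, hold the backdrop clip open

### The arm

A 6-joint arm with a two-finger parallel gripper is mounted at the origin on the work surface. World frame = base frame: x ahead of the robot, y to its left, z up, the work surface at z = 0. Lengths are in m, angles in rad, forces in N, time in s.
With the tool pointing down it reaches from about 0.375 to 0.9 m from the base axis. Payload 3.1 kg.
Tool frame: the origin (TCP) lies at the very end of the fingers, on their centre line; the grasp point (between the pads) lies 19 mm behind it; z points along the fingers, y is the line along which they close (so a half turn about z gives the same grasp; the last joint's range is limited). The gripper opens to 85 mm and grips with 20 to 120 N. Pads are 22 mm wide; open, the fingers measure 114 mm over their backs; the gripper's body (76 mm by 85 mm) begins 54 mm behind the grasp point. The pads swing forward as they close: fully open they stand 13 mm farther back than shut.
Start: joints at [-1.399, 0.527, 1.433, -0, 1.181, -0.178], TCP at [0.215, -0.587, 0.231] pointing down, gripper open.
Joint ranges: [-3.08, 3.08], [-0.75, 2.2], [0.22, 2.44], [-1.43, 4.57], [0, 2.65], [-2.85, 2.85]. Speed limits (rad/s): [2.79, 2.79, 3.14, 3.14, 3.14, 3.14].

### API

Orientations are given as a unit quaternion [x, y, z, w].
In Python, from station import sense, snapshot, camera_params, sign_off gives the robot as it stands.
- The arm moves only by the shell command python3 -m handwheel 'ROWS' [OPENING] [FORCE]. ROWS is JSON, a list that holds one entry, the list of rows, each a list of 4 numbers: the shift along the tool's x, y, z in units of 25 mm (1.0 is 25 mm), then the turn about the tool's z in units of 6 degrees (1.0 is 6 degrees). A call has 1 to 20 rows; each row shifts and turns the commanded pose from where the row before left it, along the tool's axes as they then stand; what a row does not reach is not made up. A row lasts 1/8 s, in which the tool goes at most 62.5 mm and 10.7 degrees, less where a joint would pass 70% of its speed; a pose out of reach is approached as far as the arm can. A call is refused whole if a number of a shift passes 1 or a number of a turn 1, either way. A call with a gripper value outside its range is refused whole. OPENING is the finger opening in mm, from 0 to 85.4, set as the call begins (- or left out, the last holds). The fingers move at their own pace and stop on an object; FORCE is the grip in N (left out, the last holds). Time passes only in rows, so rows that do not move let the fingers close. It gives the time, the measured TCP pose, the force, the opening and the grip force at its end, in the units of the state.
- sense(): the state, without advancing time (a new reading comes with each control period).
- snapshot(name): name is "side" or "top"; returns (picture, depth): 420x560x3 uint8, red, green, blue; 420x560 float32, m along the optical axis (not along the pixel's ray), 0 where there is no reading.
- camera_params(name): a dict with "mtx" (3x3 intrinsics, pixels), "extrinsics" (4x4, takes a point from camera to world coordinates). Camera axes: x right, y up, looking along -z (the intrinsics and any distortion apply to the point x, -y, -z); pixel columns grow to the right and rows downward; lengths in m; the calibration is good to about 2 mm. A picture is of the moment at which its call begins. camera_params takes no time and is no camera call.
- sign_off(): hands the job in; it is judged then, once.
The state is a dict: "t": time; "q": joint angles; "qd": joint speeds; "tau": joint torques, N m; "tcp_pos": TCP position; "tool_rot": TCP orientation; "force": force on the tool from outside, world axes, zero at the start; "ft_torque": the same for the moment, N m; "finger_gap": opening from 0.0 (shut) to 1.0 (fully open); "gripper_force": force on a finger pad.
Only numpy, scipy, OpenCV 4.12 (cv2) and the standard library are available. Lean on these libraries where they do the work, as an engineer would, in place of code of your own. Each camera call takes 0.05 s, during which the arm holds its last target. There are 200 camera calls.

### The job

Get the model photo corner ready: first turn the photo light's selector knob so that its white pointer is at the red dot. Then take the orange spring clip off its rail by its handles, squeeze it wide open, and hold it gaping over the top edge of the white card, one jaw well down on each side and neither touching the card, so that I can slip a background sheet in. Finish still holding it like that, do not let go or let it bite, and leave the blue clip and the other things where they are.

Things in the scene. Friction and masses are not known exactly. Their poses are not given: they have to be found in the camera images.
- light_knob (a joint): Photo light's selector knob, rad: 0 at the first dot, growing clockwise seen from above. Detents every 0.698 (40 degrees) at five dots, stops just past the first and last; the red dot is the third, 1.396. Starts at the first or second dot. Let go, it snaps into the nearest detent; passing one takes about 0.1 N m.
- knob_grip (a point): Point on the knob's vertical axis, 73 mm above the table. The black grip bar is 46 mm long, 14 mm thick, from 54 to 84 mm above the table, on a disc of radius 24 mm whose top is 57 mm above the table. This point's x axis lies along the bar; the white pointer line is on its -x end.
- knob_pointer (a point): Outer end of the white pointer line, on top of the knob's bar, 22 mm from the axis; it points at the dot selected.
- red_mark (a point): Centre of the red dot (11 mm across) on the box top, 43 mm from the knob's axis, 45 mm above the table; the other four dots are white and smaller.
- light_box: Grey photo-light control box, 120 x 120 x 45 mm, fixed to the table; origin at the centre of its underside, right below the knob; at yaw 0 the first dot lies on its -x side.
- clip: Orange spring clip, about 45 g, parked upright with its jaws pinching the rail's plate. Each half has a handle above the pivot pin and a black jaw pad below it on the same side: squeezing the handles spreads the jaws. Origin: middle of the pin, 107 mm above the table; x along the pin (parallel to the plate), y across it towards the other half, z up as parked.
- clip_handle_a (a point): Handle tip on the clip's -y side: a round bar of radius 5 mm, 22 mm long along x; this point is its axis. As parked the two tips lie 22 mm to either side of the pin and 40 mm above it, 54 mm over the outside; squeezed to the stop they are 28 mm over the outside and 45 mm above the pin.
- clip_handle_b (a point): Handle tip on the clip's +y side, the mirror image of the other.
- clip_jaw (a joint): Opening angle between the orange clip's halves, rad: 0 as parked on the 6 mm plate, -0.13 shut on nothing, 0.6 squeezed to the stop. Each half turns by half of it when squeezed evenly. The spring needs about 4 N at each handle tip to begin to open, about 12 N at the stop.
- clip_tip_a (a point): Lower inner edge of the jaw pad on the clip's -y side. Pads are 20 mm wide along x, 14 mm tall, 8 mm thick; as parked they stand 6 mm apart and end 46 mm below the pin. At the stop they gape 33 mm at the tips, 44 mm below the pin, 48 mm over the outside; the space between the jaws is free up to 8 mm below the pin.
- clip_tip_b (a point): Lower inner edge of the jaw pad on the clip's +y side, the mirror image of the other.
- rail: Clip rail, fixed: a wooden base 90 x 240 x 15 mm with an upright aluminium plate 6 mm thick and 220 mm long along this body's y, its top edge 75 mm above the table; origin at the centre of the underside. The pads overlap the plate by 14 mm.
- card: Stiff white card, 4 mm thick (along this body's x), 160 mm wide (along y), standing upright in a fixed wooden foot 60 x 180 x 20 mm; its top edge is 120 mm above the table; origin at the centre of the foot's underside.
- card_top (a point): Middle of the card's top edge, 120 mm above the table; x is across the card's thickness, y along the edge, z up.
- blue_clip: Blue spring clip of the same make as the orange one, parked on the rail 80 to 120 mm from it; the two swap places. Not wanted; origin at its pivot pin.
- toy_car: Red and white toy car, 100 x 46 x 43 mm, beyond the card; origin under its middle.
- paint_jar: Small paint jar with a yellow cap, 38 mm across, 45 mm tall; origin under its middle.
- thinner_jar: Small jar with a green cap, 44 mm across, 55 mm tall; origin under its middle.
- glue: Glue bottle with a red cap, 36 mm across, 100 mm tall; origin under its middle.
- screwdriver: Screwdriver 160 mm long lying on the table between the box and the rail; origin under its middle.
- toy_brick_truck: Yellow, blue and red toy truck, 110 x 46 x 54 mm; origin under its middle.

How it is judged:
By the outcome, as a careful person would: the job done as asked, in the order asked, and still so for the second after the job is handed in, while the arm keeps its last pose, push and grip.
It also fails if it takes over 64 s, if anything falls off the work surface, if the arm or the gripper's body presses on something with over 40 N, if the wrist force passes 120 N, or if a joint passes its speed limit or range.

## Working session

There is one attempt and no reset: what is moved stays moved. The work goes in short steps, Python scripts to look and compute and a shell command to move; the robot and the scene stay as the last step left them, time stands still between calls to the robot, and variables do not carry over. Pictures are saved under pics/ and viewed, at most 10 in all, crops included, and the job is handed in when it is done.

```bash
ls; mkdir -p pics; python3 - <<'E'
from station import *
import cv2,numpy as np
s=sense(); print({k:np.round(v,3).tolist() for k,v in s.items()})
for n in("top","side"):
    p,d=snapshot(n); np.savez(f"pics/{n}0.npz",p=p,d=d); cv2.imwrite(f"pics/{n}0.png",p[:,:,::-1])
    c=camera_params(n); print(n,c)
E
```

```text
pics
{'t': 0.0, 'q': [-1.398, 0.528, 1.434, 0.0, 1.181, -0.178], 'qd': [-0.002, -0.0, 0.001, 0.0, -0.002, -0.001], 'tau': [-0.001, -44.235, -17.803, -0.0, 0.008, 0.0], 'tcp_pos': [0.215, -0.586, 0.23], 'tool_rot': [0.985, 0.175, 0.0, -0.001], 'force': [0.138, -0.757, -0.201], 'ft_torque': [0.04, 0.021, -0.036], 'gripper_force': 0.0, 'finger_gap': 1.003}
top {'mtx': array([[510.04680842,   0.        , 276.7684827 ],
       [  0.        , 510.04680842, 209.92544977],
       [  0.        ,   0.        ,   1.        ]]), 'extrinsics': array([[ 0.02318765,  0.98544208, -0.16842282,  0.38307411],
       [-0.99970041,  0.0215348 , -0.01163384, -0.06557496],
       [-0.00783752,  0.16864213,  0.98564619,  1.33701837],
       [ 0.        ,  0.        ,  0.        ,  1.        ]])}
side {'mtx': array([[534.63220566,   0.        , 276.9101881 ],
       [  0.        , 534.63220566, 212.68487084],
       [  0.        ,   0.        ,   1.        ]]), 'extrinsics': array([[-0.9980972 ,  0.03867326, -0.04802457,  0.55125743],
       [-0.06117847, -0.52394753,  0.84955058,  0.91884769],
       [ 0.00769253,  0.85087212,  0.52531653,  0.74123052],
       [ 0.        ,  0.        ,  0.        ,  1.        ]])}
```

View pics/top0.png

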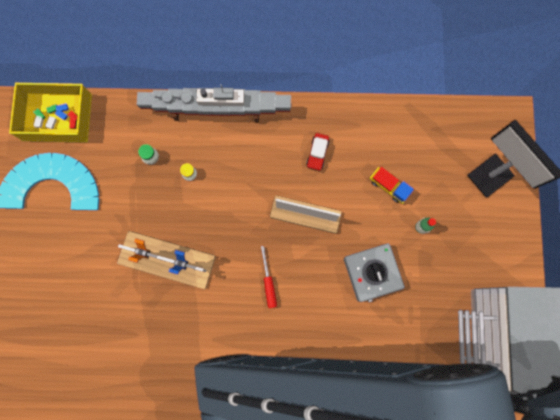

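View pics/side0.png

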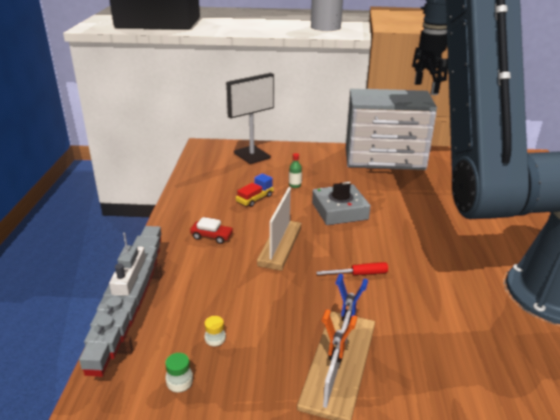

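Top view: box with knob at ~(375,272), card ~(307,213), rail ~(165,260) with the orange clip at ~(140,250) and the blue at ~(180,262). The side view shows the same things. Next I measure.

```bash
cat > h.py <<'E'
from station import *
import cv2,numpy as np
def cloud(n,d):
    c=camera_params(n);K=c["mtx"];E=c["extrinsics"]
    v,u=np.mgrid[:420,:560]
    P=np.stack([(u-K[0,2])/K[0,0]*d,-(v-K[1,2])/K[1,1]*d,-d],-1)
    return P@E[:3,:3].T+E[:3,3]
def pix_on_z(n,u,v,z):
    c=camera_params(n);K=c["mtx"];E=c["extrinsics"]
    r=E[:3,:3]@np.array([(u-K[0,2])/K[0,0],-(v-K[1,2])/K[1,1],-1]);t=(z-E[2,3])/r[2]
    return E[:3,3]+r*t
def proj(n,P):
    c=camera_params(n);K=c["mtx"];E=c["extrinsics"]
    q=E[:3,:3].T@(np.array(P)-E[:3,3]);return K[0,2]-K[0,0]*q[0]/q[2],K[1,2]+K[1,1]*q[1]/q[2]
def rect(P):
    r=cv2.minAreaRect(P[:,:2].astype(np.float32)*1000);return np.round(r[0],1),np.round(r[1],1),round(r[2],1)
E
python3 - <<'E'
from h import *
import colorsys
A={}
for n in("top","side"):
    z=np.load(f"pics/{n}0.npz");p,d=z["p"],z["d"];X=cloud(n,d);A[n]=(p,d,X)
    ok=d>0
    hsv=cv2.cvtColor(p,cv2.COLOR_RGB2HSV)
    v,u=np.mgrid[:420,:560]
    def roi(a,b,c,e):return (u>=a)&(u<b)&(v>=c)&(v<e)&ok
    if n=="top":
        b=roi(340,410,240,305)
        m=b&(abs(X[...,2]-.045)<.004);print("box top",rect(X[m]),m.sum(),np.median(X[m][:,2]))
        m=b&(X[...,2]>.072)&(X[...,2]<.095);print("bar",rect(X[m]),m.sum(),X[m].mean(0))
        m=roi(265,350,190,240)&(X[...,2]>.105);print("cardtop",rect(X[m]),m.sum(),np.median(X[m][:,2]))
        m=roi(265,350,190,240)&(abs(X[...,2]-.02)<.006);print("foot",rect(X[m]),m.sum())
        m=roi(110,220,225,295)&(abs(X[...,2]-.015)<.005);print("railbase",rect(X[m]),m.sum())
    else:
        m=roi(255,305,185,270)&(X[...,2]>.03)&(X[...,2]<.125);print("card side",rect(X[m]),m.sum(),X[m][:,2].max())
    R=roi(110,220,225,295) if n=="top" else roi(300,380,270,412)
    org=R&(hsv[...,0]>5)&(hsv[...,0]<14)&(hsv[...,1]>200)&(X[...,2]>.085)
    blu=R&(hsv[...,0]>105)&(hsv[...,0]<130)&(hsv[...,1]>120)&(X[...,2]>.085)
    for nm,m in(("orange",org),("blue",blu)):
        print(n,nm,rect(X[m]),m.sum(),X[m].mean(0).round(4),X[m][:,2].max())
        h=m&(X[...,2]>.13);print("   high",[ (X[q].mean(0).round(4),q.sum()) for q in [h]])
        k,l=cv2.connectedComponents(h.astype(np.uint8))
        for i in range(1,k):
            if (l==i).sum()>2:print("    comp",X[l==i].mean(0).round(4),rect(X[l==i]),(l==i).sum())
    m=R&(hsv[...,1]<70)&(abs(X[...,2]-.075)<.008);print("plate",rect(X[m]),m.sum())
p=A["top"][0]
a=cv2.resize(p[240:305,335:415],(640,520),interpolation=cv2.INTER_CUBIC)
cv2.imwrite("pics/knob.png",a[:,:,::-1])
E
```

```text
box top (array([ 452.2, -298.4]), array([119.5, 120. ]), 18.1) 1683 0.04453210440902544
bar (array([ 452.3, -298.7]), array([45.7, 15.4]), 18.6) 121 [ 0.45204779 -0.29815926  0.08282689]
cardtop (array([ 601. , -124.4]), array([159.3,   5.1]), 77.7) 176 0.11769166603904202
foot (array([ 600.5, -124.5]), array([179.7,  61.9]), 77.3) 1000
railbase (array([495.6, 230.3]), array([241. , 134.8]), 75.7) 2305
top orange (array([483. , 273.5]), array([18.4, 48.9]), 74.4) 66 [0.4843 0.2731 0.1357] 0.15612092104350173
   high [(array([0.4823, 0.2729, 0.1424]), np.int64(44))]
    comp [0.503  0.2608 0.1489] (array([503.3, 261.6]), array([4.7, 2.3]), 50.9) 3
    comp [0.4991 0.271  0.1373] (array([499. , 270.5]), array([15.6,  5. ]), 73.1) 16
    comp [0.4658 0.2754 0.1437] (array([464.4, 276.9]), array([14.8, 11.7]), 80.2) 22
top blue (array([459. , 178.6]), array([19. , 50.2]), 75.8) 120 [0.4603 0.1781 0.1389] 0.15902845993806336
   high [(array([0.4596, 0.1782, 0.1472]), np.int64(81))]
    comp [0.4779 0.1737 0.1471] (array([478. , 173.8]), array([19.4, 11. ]), 79.9) 42
    comp [0.4398 0.183
[... 258 characters left out ...]
23.7, 50.8]), 73.6) 287 [0.4911 0.2787 0.1326] 0.15426839146177795
   high [(array([0.4914, 0.2779, 0.1456]), np.int64(179))]
    comp [0.5065 0.2732 0.1446] (array([505.7, 270.6]), array([23.7, 11.6]), 73.6) 109
    comp [0.4678 0.2852 0.1471] (array([466.3, 282.3]), array([23.4, 11.4]), 58.5) 70
side blue (array([461.3, 181.2]), array([22.5, 49.2]), 75.4) 222 [0.4638 0.1841 0.1302] 0.15394285750756898
   high [(array([0.4637, 0.183 , 0.1457]), np.int64(119))]
    comp [0.4811 0.1775 0.1449] (array([480.4, 175.1]), array([19.5,  9.3]), 70.3) 65
    comp [0.4428 0.1896 0.1467] (array([440.1, 186.9]), array([21.5, 11.1]), 49.0) 54
plate (array([483.3, 248.6]), array([191.5,  16.2]), 74.7) 314
```

View pics/knob.png

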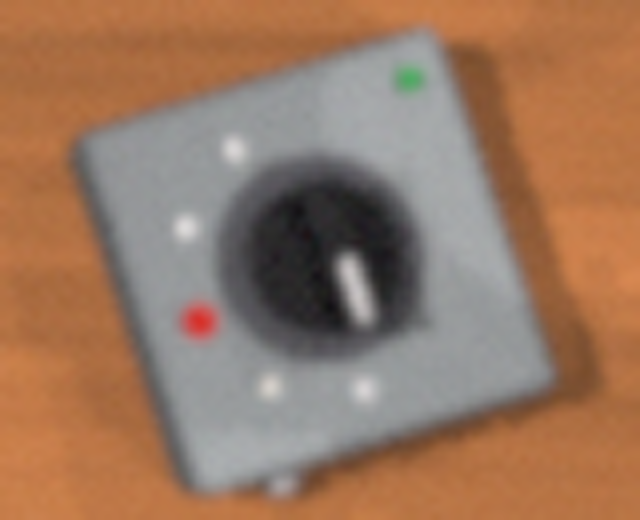

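Knob crop: the white pointer (355,290) points at the first dot (365,390), and the red dot at (200,320) is 80° clockwise. Knob axis ≈ (0.452,-0.2985), bar yaw ≈ 18.5°. Moving there.

```bash
cat >> h.py <<'E'
def plan(x=None,y=None,z=None,yaw=None):
    s=sense();p=np.array(s["tcp_pos"]);from scipy.spatial.transform import Rotation as R
    r=R.from_quat(s["tool_rot"]);M=r.as_matrix();a=np.degrees(np.arctan2(M[1,0],M[0,0]))
    t=np.array([p[i] if w is None else w for i,w in enumerate((x,y,z))])
    print("t",round(s["t"],2),"pos",p.round(4),"yaw",a.round(2),"tilt",M[2].round(3),"F",np.round(s["force"],1),"gap",round(s["finger_gap"],3),"gf",round(s["gripper_force"],1),"q",np.round(s["q"],2))
    print("shift units",((M.T@(t-p))/.025).round(3),"turn",None if yaw is None else round(((a-yaw+180)%360-180)/6,3))
E
python3 -m handwheel '[[[0.92,-0.54,0,0],[0.92,-0.54,0,0],[0.92,-0.54,0,0],[0.92,-0.54,0,0],[0.92,-0.54,0,0],[0.92,-0.54,0,0],[0.92,-0.54,0,0],[0.92,-0.54,0,0],[0.92,-0.54,0,0],[0.92,-0.54,0,0],[0.92,-0.54,0,0],[0.92,-0.54,0,0],[0.92,-0.54,0.5,0],[0.92,-0.54,0.5,0],[0,0,0,0.3],[0,0,0,0],[0,0,0,0]]]' 60 40
python3 -c "
from h import *
plan(.4522,-.2985,.062,18.5)"
```

```text
t: 2.22
tcp_pos: [0.4522, -0.2993, 0.2069]
tool_rot: [0.987, 0.159, 0.0, 0.001]
force: [-0.9, 0.4, -0.7]
finger_gap: 0.703
gripper_force: 0.0
t 2.23 pos [ 0.4522 -0.2993  0.2069] yaw 18.28 tilt [ 0.     0.001 -1.   ] F [-0.9  0.4 -0.7] gap 0.703 gf 0.0 q [-0.79  0.45  1.67 -0.    1.02  0.46]
shift units [ 0.008 -0.038  5.795] turn -0.037
```

```bash
python3 -m handwheel '[[[0,-0.04,0.9,0],[0,0,0.9,0],[0,0,0.9,0],[0,0,0.9,0],[0,0,0.9,0],[0,0,0.8,0],[0,0,0.4,0],[0,0,0,0]]]' 60 40
python3 -m handwheel '[[[0,0,0,0],[0,0,0,0],[0,0,0,0],[0,0,0,0],[0,0,0,0],[0,0,0,0]]]' 8 40
python3 -c "
from h import *
plan(.4522,-.2985,.062,18.5-80)"
```

```text
t: 3.22
tcp_pos: [0.4516, -0.2982, 0.0636]
tool_rot: [0.987, 0.159, -0.0, -0.0]
force: [0.2, -0.4, -1.6]
finger_gap: 0.705
gripper_force: 0.0
t: 3.98
tcp_pos: [0.4537, -0.3012, 0.0651]
tool_rot: [0.987, 0.159, 0.002, 0.004]
force: [-1.1, -5.9, 1.7]
finger_gap: 0.149
gripper_force: 42.6
t 3.98 pos [ 0.4537 -0.3012  0.0651] yaw 18.34 tilt [ 0.002  0.008 -1.   ] F [-1.1 -5.9  1.7] gap 0.149 gf 42.6 q [-0.79  0.67  1.77 -0.    0.69  0.46]
shift units [-0.022 -0.122  0.121] turn 13.307
```

```bash
python3 -m handwheel '[[[0,0.12,0,0],[0,0,0,0.9],[0,0,0,0.9],[0,0,0,0.9],[0,0,0,0.9],[0,0,0,0.9],[0,0,0,0.9],[0,0,0,0.9],[0,0,0,0.9],[0,0,0,0.9],[0,0,0,0.9],[0,0,0,0.9],[0,0,0,0.9],[0,0,0,0.9],[0,0,0,0.9],[0,0,0,0.8],[0,0,0,0],[0,0,0,0]]]' 
python3 -c "
from h import *
plan(.4522,-.2985,.062,18.5-80)"
```

```text
t: 6.22
tcp_pos: [0.4536, -0.3015, 0.065]
tool_rot: [0.857, -0.515, 0.001, 0.0]
force: [-0.3, -1.1, 5.6]
finger_gap: 0.152
gripper_force: 43.4
t 6.22 pos [ 0.4536 -0.3015  0.065 ] yaw -62.05 tilt [ 0.003 -0.001 -1.   ] F [-0.3 -1.1  5.6] gap 0.152 gf 43.4 q [-0.79  0.67  1.77 -0.    0.7   1.86]
shift units [-0.134 -0.006  0.119] turn -0.092
```

```bash
python3 -m handwheel '[[[0,0,0,0],[0,0,0,0],[0,0,0,0],[0,0,-0.9,0],[0,0,-0.9,0],[0,0,-0.9,0],[0,0,-0.9,0],[0,0,-0.9,0],[0,0,-0.9,0],[0,0,-0.9,0],[0,0,-0.5,0]]]' 50 40
python3 -m handwheel '[[[0,0,0,-1],[0,0,0,-1],[0,0,0,-1],[0,0,0,-1],[0,0,0,-1],[0,0,0,-1],[0,0,0,-1],[0,0,0,-1],[0,0,0,-1],[0,0,0,-1],[0,0,0,-1],[0,0,0,-1],[0,0,0,-1],[0,0,0,-1],[0,0,0,-1],[0,0,0,-1],[0,0,0,-1],[0,0,0,-1],[0,0,0,-1],[0,0,0,-1]]]' 80
python3 -m handwheel '[[[0,0,0,-1],[0,0,0,-1],[0,0,0,-0.9],[0,0,0,0]]]'
python3 -c "
from h import *
plan(.42,.05,.24,75.8)"
```

```text
t: 7.6
tcp_pos: [0.453, -0.3007, 0.2348]
tool_rot: [0.857, -0.516, 0.0, 0.0]
force: [0.9, -0.1, 0.3]
finger_gap: 0.586
gripper_force: 0.0
t: 10.1
tcp_pos: [0.4525, -0.3002, 0.2332]
tool_rot: [0.874, 0.486, -0.0, -0.001]
force: [-0.2, -1.4, 0.2]
finger_gap: 0.933
gripper_force: 0.0
t: 10.6
tcp_pos: [0.4526, -0.3003, 0.2333]
tool_rot: [0.792, 0.61, -0.0, -0.001]
force: [0.4, 0.5, 0.1]
finger_gap: 0.937
gripper_force: 0.0
t 10.6 pos [ 0.4526 -0.3003  0.2333] yaw 75.24 tilt [ 0.001 -0.001 -1.   ] F [0.4 0.5 0.1] gap 0.937 gf 0.0 q [-0.79  0.42  1.64  0.    1.09 -0.53]
shift units [13.219 -4.831 -0.253] turn -0.094
```

```bash
python3 -m handwheel '[[[0.95,-0.35,0,0],[0.95,-0.35,0,0],[0.95,-0.35,0,0],[0.95,-0.35,0,0],[0.95,-0.35,0,0],[0.95,-0.35,0,0],[0.95,-0.35,0,0],[0.95,-0.35,0,0],[0.95,-0.35,0,0],[0.95,-0.35,0,0],[0.95,-0.35,0,0],[0.95,-0.35,0,0],[0.95,-0.35,0,0],[0.95,-0.35,0,0],[0,0,0,0]]]' 
python3 - <<'E'
from h import *
plan(.49,.276,.24,75.8)
for n in("top","side"):
    p,d=snapshot(n); np.savez(f"pics/{n}1.npz",p=p,d=d)
    if n=="top": a=cv2.resize(p[200:320,100:420],None,fx=2.5,fy=2.5,interpolation=cv2.INTER_CUBIC)
    else: b=cv2.resize(p[265:415,270:400],(520,600),interpolation=cv2.INTER_CUBIC);cv2.imwrite("pics/side1.png",b[:,:,::-1])
cv2.imwrite("pics/top1.png",a[:,:,::-1])
E
```

```text
t: 12.48
tcp_pos: [0.4172, 0.0542, 0.2339]
tool_rot: [0.791, 0.612, -0.0, -0.0]
force: [0.4, -0.3, 1.1]
finger_gap: 0.937
gripper_force: 0.0
t 12.47 pos [0.4172 0.0542 0.2339] yaw 75.52 tilt [ 0. -0. -1.] F [ 0.4 -0.3  1.1] gap 0.937 gf 0.0 q [-0.14  0.25  1.91  0.    0.98  0.11]
shift units [ 9.318  0.6   -0.243] turn -0.047
```

View pics/top1.png

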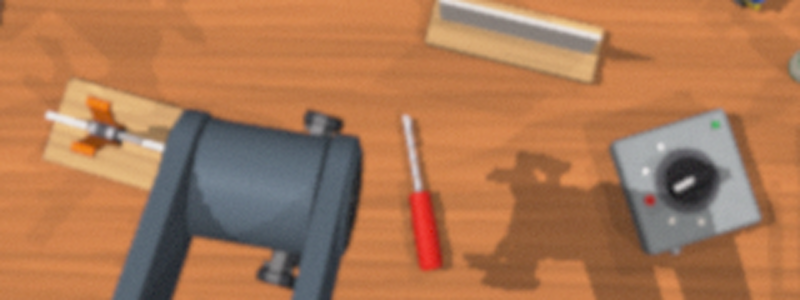

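View pics/side1.png

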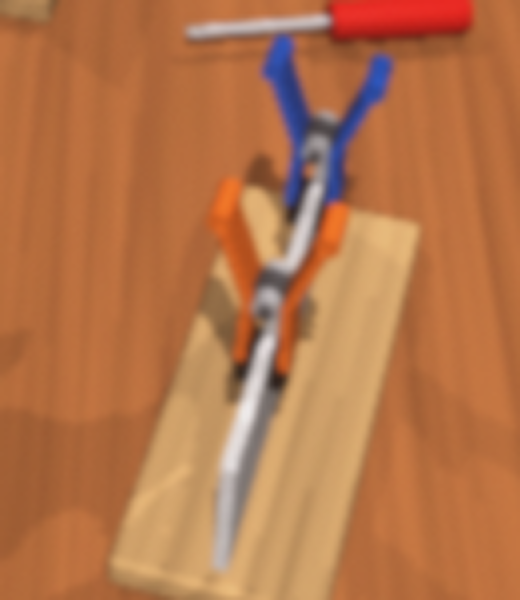

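Knob pointer (682,187) now lines up with the red dot (650,200), which is done. The side crop shows the orange clip's handle tips at (228,190) and (338,210). Refining the clip pose.

```bash
python3 - <<'E'
from h import *
v,u=np.mgrid[:420,:560]
for n in("top","side"):
  for k in "01":
    z=np.load(f"pics/{n}{k}.npz");p,d=z["p"],z["d"];X=cloud(n,d);hsv=cv2.cvtColor(p,cv2.COLOR_RGB2HSV)
    box=(110,220,225,295) if n=="top" else (300,380,270,412)
    R=(u>=box[0])&(u<box[1])&(v>=box[2])&(v<box[3])&(d>0)
    near=np.hypot(X[...,0]-.485,X[...,1]-.275)<.05
    m=R&near&(hsv[...,1]>190)&((hsv[...,0]<15)|(hsv[...,0]>175))&(X[...,2]>.14)&(X[...,2]<.165)
    ax=np.array([np.cos(np.radians(-14.2)),np.sin(np.radians(-14.2))]);ay=np.array([-ax[1],ax[0]])
    c=X[m][:,:2]-[.485,.275];a=c@ax;b=c@ay
    print(n,k,"orange across",np.percentile(a,[0,5,50,95,100]).round(4),"along",np.percentile(b,[0,5,50,95,100]).round(4),m.sum(),"z",X[m][:,2].max().round(3))
    for s in(a<0,a>0):
        if s.sum()>2:print("   tip",X[m][s].mean(0).round(4),"along mid",((b[s].max()+b[s].min())/2).round(4),s.sum())
    m=R&(hsv[...,1]<60)&(hsv[...,2]>120)&(abs(X[...,2]-.073)<.005)
    q=X[m][:,:2];l=cv2.fitLine(q.astype(np.float32),cv2.DIST_HUBER,0,.001,.001).ravel()
    n_=np.array([l[1],-l[0]]); n_*=np.sign(n_[0]); print("   plate dir",np.degrees(np.arctan(l[1]/l[0])).round(2),"offset across at (.485,.275):",((l[2:]-[.485,.275])@n_).round(4),m.sum())
    m=(X[...,2]>.11)&(X[...,2]<.13)&(np.hypot(X[...,0]-.601,X[...,1]+.1245)<.1)&(d>0)&(hsv[...,1]<60)&(hsv[...,2]>120)
    q=X[m][:,:2];
    if len(q)>5:
        l=cv2.fitLine(q.astype(np.float32),cv2.DIST_HUBER,0,.001,.001).ravel();print("   card dir",np.degrees(np.arctan(l[1]/l[0])).round(2),rect(q),len(q),X[m][:,2].max())
E
```

```text
top 0 orange across [-0.0267 -0.0258 -0.0185  0.0228  0.0236] along [-0.0111 -0.0096 -0.0017  0.008   0.0086] 59 z 0.159
   tip [0.4634 0.2789 0.1499] along mid -0.001 34
   tip [0.5041 0.2695 0.1501] along mid -0.0013 25
   plate dir 75.41 offset across at (.485,.275): -0.0006 137
   card dir 77.37 (array([ 600.8, -125.4]), array([157.2,   5.1]), 77.7) 153 0.12433082125883321
top 1 orange across [-0.0267 -0.026  -0.0174  0.0233  0.0241] along [-0.0109 -0.0098 -0.0011  0.0084  0.0095] 50 z 0.155
   tip [0.4636 0.2787 0.1493] along mid -0.0007 26
   tip [0.5041 0.2689 0.1495] along mid -0.0007 24
   plate dir 75.47 offset across at (.485,.275): -0.0008 78
   card dir 77.68 (array([ 600.7, -125.4]), array([157.5,   5.3]), 77.2) 151 0.1254629386971542
side 0 orange across [-0.0244 -0.0232  0.0197  0.027   0.0283] along [-0.0139 -0.0092  0.0049  0.0114  0.0135] 156 z 0.154
   tip [0.4664 0.2838 0.1494] along mid 0.0011 69
   tip [0.508  0.272  0.1487] along mid -0.0004 87
   plate dir 75.36 offset across at (.485,.275): 0.0017 266
   card dir 77.45 (array([ 603.5, -125. ]), array([159.8,   4.4]), 77.7) 117 0.1229391371946803
side 1 orange across [-0.0241 -0.0233  0.0196  0.0269  0.0279] along [-0.0119 -0.0088  0.0055  0.0114  0.0126] 151 z 0.154
   tip [0.4664 0.2837 0.1494] along mid 0.0003 68
   tip [0.5081 0.2725 0.1488] along mid 0.0003 83
   plate dir 75.38 offset across at (.485,.275): 0.0017 271
   card dir 77.55 (array([ 603.1, -126.5]), array([158.5,   5.1]), 77.4) 121 0.12186782973772281
```

```bash
python3 -m handwheel '[[[0.9,0.05,0,0],[0.9,0.05,0,0],[0.9,0.05,0,0],[0.9,0.05,0,0],[0.9,0.05,0,0],[0.9,0.05,0,0],[0.9,0.05,0,0],[0.9,0.05,0,0],[0.9,0.05,0,0],[0.9,0.05,0,0],[0.3,0.05,0,0],[0,0,0,0],[0,0,0,0]]]' 80 
python3 - <<'E'
from h import *
plan(.4855,.275,.122,75.4)
E
```

```text
t: 14.2
tcp_pos: [0.4907, 0.2727, 0.2337]
tool_rot: [0.792, 0.611, -0.0, -0.0]
force: [-0.4, -1.3, 0.1]
finger_gap: 0.938
gripper_force: 0.0
t 14.2 pos [0.4907 0.2727 0.2337] yaw 75.27 tilt [-0.001 -0.001 -1.   ] F [-0.4 -1.3  0.1] gap 0.938 gf 0.0 q [ 0.31  0.44  1.59 -0.    1.11  0.57]
shift units [ 0.039 -0.221  4.467] turn -0.022
```

```bash
python3 -m handwheel '[[[0.04,-0.22,0,0],[0,0,0.6,0],[0,0,0.6,0],[0,0,0.6,0],[0,0,0.6,0],[0,0,0.6,0],[0,0,0.6,0],[0,0,0.5,0],[0,0,0.37,0],[0,0,0,0],[0,0,0,0]]]' 80 20
python3 - <<'E'
from h import *
plan(.4855,.275,.122,75.4)
p,d=snapshot("side"); np.savez("pics/side2.npz",p=p,d=d)
b=cv2.resize(p[235:385,270:400],(520,600),interpolation=cv2.INTER_CUBIC);cv2.imwrite("pics/side2.png",b[:,:,::-1])
E
```

```text
t: 15.58
tcp_pos: [0.4864, 0.276, 0.1224]
tool_rot: [0.792, 0.611, 0.0, 0.0]
force: [-0.2, -0.0, -0.4]
finger_gap: 0.935
gripper_force: 0.0
t 15.57 pos [0.4864 0.276  0.1224] yaw 75.3 tilt [ 0.001  0.001 -1.   ] F [-0.2 -0.  -0.4] gap 0.935 gf 0.0 q [0.32 0.59 1.7  0.   0.85 0.57]
shift units [-0.046 -0.024  0.017] turn -0.017
```

View pics/side2.png

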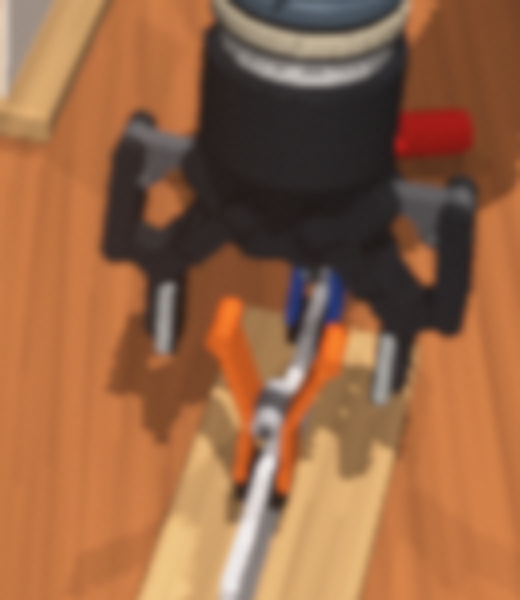

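Side crop: pads (165,320) and (385,365) straddle handle tips (228,310) and (338,335) with even gaps of about 32 px. The pads will swing downwards as they close, so I raise a little and then close in steps.

```bash
python3 -m handwheel '[[[-0.03,0,-0.25,0],[0,0,0,0],[0,0,0,0],[0,0,0,0],[0,0,0,0]]]' 48 30
python3 -m handwheel '[[[0,0,0,0],[0,0,-0.05,0],[0,0,-0.05,0],[0,0,-0.05,0],[0,0,0,0]]]' 36 30
python3 -m handwheel '[[[0,0,0,0],[0,0,-0.05,0],[0,0,-0.05,0],[0,0,0,0],[0,0,0,0]]]' 24 30
python3 - <<'E'
from h import *
plan(.4855,.275,.122,75.4)
p,d=snapshot("side"); np.savez("pics/side3.npz",p=p,d=d)
b=cv2.resize(p[235:385,270:400],(520,600),interpolation=cv2.INTER_CUBIC);cv2.imwrite("pics/side3.png",b[:,:,::-1])
E
```

```text
t: 16.25
tcp_pos: [0.4857, 0.2751, 0.1282]
tool_rot: [0.792, 0.611, -0.0, -0.0]
force: [-0.1, -0.1, -0.9]
finger_gap: 0.564
gripper_force: 5.6
t: 16.88
tcp_pos: [0.4859, 0.2751, 0.1323]
tool_rot: [0.792, 0.611, 0.0, 0.0]
force: [0.2, 0.2, -0.6]
finger_gap: 0.419
gripper_force: 8.5
t: 17.5
tcp_pos: [0.4858, 0.2751, 0.1346]
tool_rot: [0.792, 0.611, 0.0, 0.0]
force: [-1.2, -0.4, -1.1]
finger_gap: 0.307
gripper_force: 30.7
t 17.5 pos [0.4858 0.2751 0.1346] yaw 75.3 tilt [ 0.  0. -1.] F [-1.2 -0.4 -1.1] gap 0.307 gf 30.7 q [0.32 0.57 1.69 0.   0.88 0.57]
shift units [-0.007 -0.012  0.504] turn -0.017
```

View pics/side3.png

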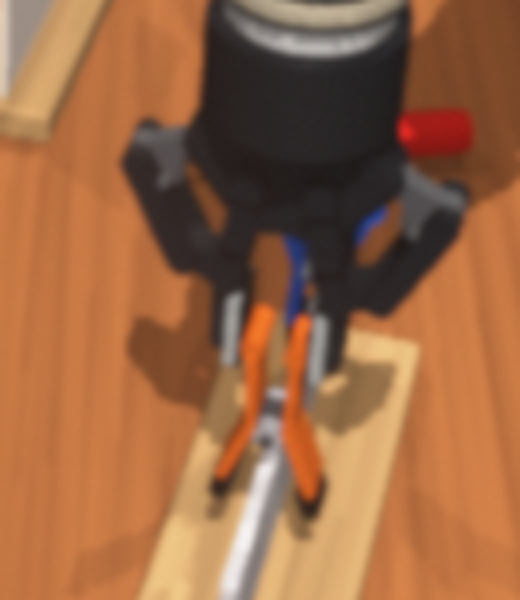

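Side crop: handles squeezed at (258,320)/(300,325), jaws gaping widely on both sides of the plate at (218,485)/(312,500). Lifting.

```bash
python3 -m handwheel '[[[0,0,-0.3,0],[0,0,-0.5,0],[0,0,-0.6,0],[0,0,-0.6,0],[0,0,-0.6,0],[0,0,-0.6,0],[0,0,-0.6,0],[0,0,-0.5,0],[0,0,-0.3,0],[0,0,0,0]]]'
python3 - <<'E'
from h import *
plan(.602,-.1255,.245,77.5)
E
```

```text
t: 18.8
tcp_pos: [0.4861, 0.2752, 0.2501]
tool_rot: [0.792, 0.611, 0.0, 0.0]
force: [-0.1, -0.0, -0.3]
finger_gap: 0.31
gripper_force: 30.8
t 18.8 pos [0.4861 0.2752 0.2501] yaw 75.3 tilt [ 0.001  0.001 -1.   ] F [-0.1 -0.  -0.3] gap 0.31 gf 30.8 q [0.32 0.42 1.58 0.   1.14 0.57]
shift units [-14.326   8.553   0.202] turn -0.367
```

```bash
python3 -m handwheel '[[[-0.3,0.2,0,0],[-0.6,0.35,0,0],[-0.8,0.5,0,0],[-0.8,0.5,0,0],[-0.8,0.5,0,0],[-0.8,0.5,0,0],[-0.8,0.5,0,0],[-0.8,0.5,0,0],[-0.8,0.5,0,0],[-0.8,0.5,0,0],[-0.8,0.5,0,0],[-0.8,0.5,0,0],[-0.8,0.5,0,0],[-0.8,0.5,0,0],[-0.8,0.45,0,0],[-0.8,0.4,0,0],[-0.8,0.4,0,0],[-0.8,0.4,0,0],[-0.6,0.35,0,0],[-0.3,0.2,0,-0.37]]]'
python3 -m handwheel '[[[0,0,0,0],[0,0,0,0],[0,0,0,0]]]'
python3 - <<'E'
from h import *
plan(.602,-.1255,.25,77.5)
v,u=np.mgrid[:420,:560]
for n in("side","top"):
    p,d=snapshot(n); np.savez(f"pics/{n}4.npz",p=p,d=d);X=cloud(n,d)
    hsv=cv2.cvtColor(p,cv2.COLOR_RGB2HSV)
    m=(d>0)&(hsv[...,1]>190)&((hsv[...,0]<15)|(hsv[...,0]>175))&(X[...,2]>.15)&(np.hypot(X[...,0]-.602,X[...,1]+.125)<.06)
    print(n,m.sum(),X[m].min(0) if m.any() else 0,X[m].max(0) if m.any() else 0)
    if n=="side":
        r,c=[int(k) for k in (np.median(v[m]),np.median(u[m]))];print(r,c);b=cv2.resize(p[r-75:r+75,c-70:c+70],(560,600),interpolation=cv2.INTER_CUBIC);cv2.imwrite("pics/side4.png",b[:,:,::-1])
E
```

```text
t: 21.3
tcp_pos: [0.6052, -0.135, 0.2495]
tool_rot: [0.78, 0.626, 0.0, 0.0]
force: [-0.5, 0.0, -0.5]
finger_gap: 0.309
gripper_force: 30.8
t: 21.68
tcp_pos: [0.6046, -0.1329, 0.2496]
tool_rot: [0.78, 0.626, 0.0, -0.0]
force: [-0.0, 0.7, -0.9]
finger_gap: 0.311
gripper_force: 30.8
t 21.68 pos [ 0.6046 -0.1329  0.2496] yaw 77.54 tilt [ 0. -0. -1.] F [-0.   0.7 -0.9] gap 0.311 gf 30.8 q [-0.4   0.5   1.43  0.    1.21 -0.18]
shift units [ 0.267 -0.167 -0.017] turn 0.007
side 219 [ 0.58427041 -0.14810572  0.18605746] [ 0.62412878 -0.1147567   0.26736317]
160 283
top 0 0 0
```

View pics/side4.png

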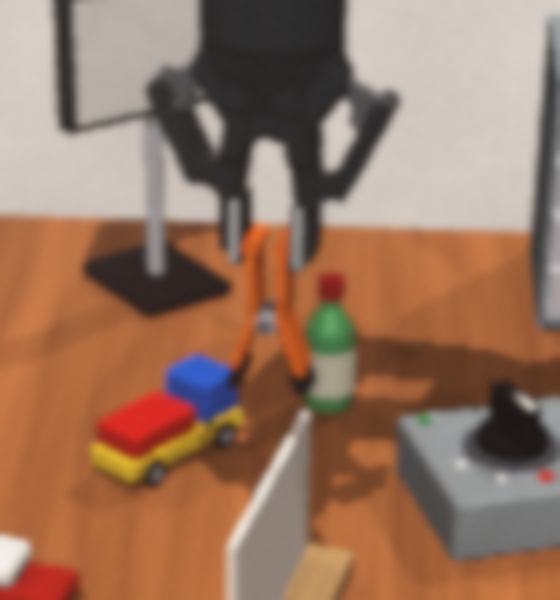

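Side crop: clip hangs upright and open, jaw pads at (240,375)/(302,380), card top edge below. Now measuring clip-to-card offset in the same camera.

```bash
cat > m.py <<'E'
from h import *
import sys
z=np.load(sys.argv[1]);p,d=z["p"],z["d"];X=cloud("side",d);hsv=cv2.cvtColor(p,cv2.COLOR_RGB2HSV)
r=np.radians(-12.5);ax=np.array([np.cos(r),np.sin(r)]);ay=np.array([-ax[1],ax[0]])
z0=np.load("pics/side1.npz");X0=cloud("side",z0["d"]);h0=cv2.cvtColor(z0["p"],cv2.COLOR_RGB2HSV)
m=(X0[...,2]>.11)&(X0[...,2]<.13)&(np.hypot(X0[...,0]-.602,X0[...,1]+.1245)<.1)&(z0["d"]>0)&(h0[...,1]<60)&(h0[...,2]>120)
q=X0[m][:,:2];c=np.array([(q@ax).min()+(q@ax).max(),(q@ay).min()+(q@ay).max()])/2;print("card width",np.ptp(q@ax),"median across",np.median(q@ax)-c[0])
near=(d>0)&(np.hypot(X[...,0]-.603,X[...,1]+.128)<.06)
o=near&(hsv[...,1]>190)&((hsv[...,0]<15)|(hsv[...,0]>175))&(X[...,2]>.1)
print("z range",X[o][:,2].min(),X[o][:,2].max())
t=X[o][:,2].max()
for lo,hi in((0,.015),(.015,.03),(.03,.045),(.045,.06),(.06,.075),(.075,.1)):
    k=o&(X[...,2]<=t-lo)&(X[...,2]>t-hi);a=X[k][:,:2]@ax-c[0];b=X[k][:,:2]@ay-c[1]
    if k.sum()>3:print("below top %.3f-%.3f"%(lo,hi),"across",np.round([a.min(),a.max(),(a.min()+a.max())/2],4),"along",b.min().round(4),b.max().round(4),k.sum())
k=near&(hsv[...,2]<60)&(X[...,2]<t-.07)&(X[...,2]>t-.115)
if k.sum():
    a=X[k][:,:2]@ax-c[0];print("dark pads across",a.min(),a.max(),"z",X[k][:,2].min(),X[k][:,2].max(),k.sum())
E
python3 m.py pics/side4.npz
```

```text
card width 0.005176308271759744 median across -0.0007908488564530858
z range 0.18605745851307032 0.26736317196929094
below top 0.000-0.015 across [-0.0064  0.0146  0.0041] along -0.0175 0.0098 48
below top 0.015-0.030 across [-0.0077  0.0125  0.0024] along -0.0095 0.0075 34
below top 0.030-0.045 across [-0.0072  0.0125  0.0026] along -0.0157 0.0073 41
below top 0.045-0.060 across [-0.0121  0.0158  0.0018] along -0.0166 0.006 35
below top 0.060-0.075 across [-0.0192  0.0203  0.0006] along -0.0181 0.0066 52
below top 0.075-0.100 across [-0.0192  0.0195  0.0002] along -0.0087 0.0078 9
dark pads across -0.019653343282721947 0.020626064957396273 z 0.1776743368860184 0.1866465234482786 12
```

```bash
python3 -m handwheel '[[[0.15,-0.03,0,0],[0,0,0.3,0],[0,0,0.4,0],[0,0,0.4,0],[0,0,0.4,0],[0,0,0.4,0],[0,0,0.3,0],[0,0,0.1,0],[0,0,0,0],[0,0,0,0]]]'
python3 - <<'E'
from h import *
plan(.602,-.1255,.172,77.5)
p,d=snapshot("side"); np.savez(f"pics/side5.npz",p=p,d=d)
E
python3 m.py pics/side5.npz
```

```text
t: 23.02
tcp_pos: [0.6051, -0.1298, 0.1925]
tool_rot: [0.78, 0.626, 0.0, 0.0]
force: [0.2, 0.4, 0.1]
finger_gap: 0.308
gripper_force: 30.8
t 23.02 pos [ 0.6051 -0.1298  0.1925] yaw 77.52 tilt [-0.     0.001 -1.   ] F [0.2 0.4 0.1] gap 0.308 gf 30.8 q [-0.39  0.56  1.49  0.    1.09 -0.17]
shift units [ 0.14  -0.161  0.82 ] turn 0.003
card width 0.005176308271759744 median across -0.0007908488564530858
z range 0.12824267505197273 0.21112172726826095
below top 0.000-0.015 across [-0.0085  0.0155  0.0035] along -0.0167 0.011 55
below top 0.015-0.030 across [-0.0077  0.0137  0.003 ] along -0.0087 0.0109 42
below top 0.030-0.045 across [-0.0073  0.0133  0.003 ] along -0.0132 0.0115 38
below top 0.045-0.060 across [-0.0105  0.0167  0.0031] along -0.0166 0.0095 33
below top 0.060-0.075 across [-0.0178  0.02    0.0011] along -0.0106 0.0101 41
below top 0.075-0.100 across [-0.0185  0.0231  0.0023] along -0.0121 0.0097 19
dark pads across -0.020385006753569912 0.020612785689112845 z 0.12234852348568337 0.12580730796493222 6
```

```bash
python3 -m handwheel '[[[0.1,-0.06,0,0],[0,0,0.2,0],[0,0,0.25,0],[0,0,0.25,0],[0,0,0.15,0],[0,0,0,0],[0,0,0,0],[0,0,0,0]]]'
python3 - <<'E'
from h import *
plan(.602,-.1255,.172,77.5)
p,d=snapshot("side"); np.savez(f"pics/side6.npz",p=p,d=d)
q=snapshot("top")[0]
b=cv2.resize(p[110:270,210:350],(525,600),interpolation=cv2.INTER_CUBIC);cv2.imwrite("pics/side6.png",b[:,:,::-1])
E
python3 m.py pics/side6.npz
```

```text
t: 24.08
tcp_pos: [0.6041, -0.127, 0.1711]
tool_rot: [0.78, 0.626, 0.0, 0.0]
force: [0.5, -1.0, 0.3]
finger_gap: 0.31
gripper_force: 30.8
t 24.07 pos [ 0.6041 -0.127   0.1711] yaw 77.52 tilt [-0.     0.001 -1.   ] F [ 0.5 -1.   0.3] gap 0.31 gf 30.8 q [-0.39  0.59  1.51  0.    1.04 -0.17]
shift units [ 0.039 -0.096 -0.036] turn 0.003
card width 0.005176308271759744 median across -0.0007908488564530858
z range 0.10758999004872072 0.18989424045652015
below top 0.000-0.015 across [-0.0086  0.0161  0.0037] along -0.0119 0.0132 57
below top 0.015-0.030 across [-0.0092  0.013   0.0019] along -0.0121 0.0122 46
below top 0.030-0.045 across [-0.0096  0.0126  0.0015] along -0.0103 0.014 38
below top 0.045-0.060 across [-0.0133  0.0149  0.0008] along -0.0081 0.012 27
below top 0.060-0.075 across [-0.0192  0.0191 -0.0001] along -0.0095 0.0129 37
below top 0.075-0.100 across [-0.0207  0.0218  0.0006] along -0.0095 0.0118 21
dark pads across -0.021204100483695587 0.018651079384906732 z 0.10073672484130602 0.10245716821732731 4
```

View pics/side6.png

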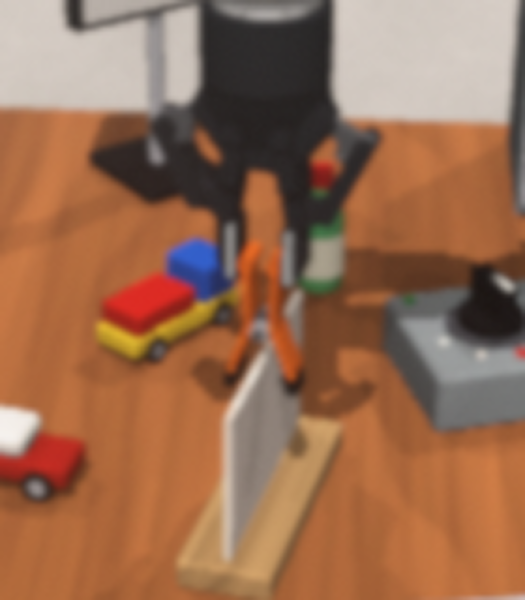

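The side crop shows the jaws on either side of the card, at (235,375) and (292,380), with their tips about 25 mm below its top edge. They are centred on the card, and there is no contact force.

```bash
python3 -c "
from station import *
print(sign_off())"
```

```text
the job is handed in; nothing more can be done
None
```

The job is handed in at about 24 s: the knob points at the red dot, and the arm is still holding the orange clip wide open over the card's top edge, jaws about 25 mm down on each side and not touching it; the blue clip and everything else was left alone.

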